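Exchange the die at the back of the rack

ROBOT

A 6-joint arm with a two-finger parallel gripper is mounted at the origin on a cart in front of the work surface, level with it; the furniture and walls round the work are solid. World frame = base frame: x ahead of the robot, y to its left, z up, the work surface at z = 0. Lengths are in m, angles in degrees, forces in N, time in s.
With the tool pointing down it reaches from about 0.25 to 0.725 m from the base axis. Payload 9.7 kg.
Tool frame: the origin (TCP) lies midway between the tips of the shut fingers; the grasp point (between the pads) lies 19 mm behind it; z points along the fingers, y is the line along which they close (so a half turn about z gives the same grasp; the last joint's range is limited). The gripper opens to 85 mm and grips with 20 to 120 N. Pads are 22 mm wide; open, the fingers measure 114 mm over their backs; the gripper's body (76 mm by 85 mm) begins 54 mm behind the grasp point. The pads swing forward as they close: fully open they stand 13 mm farther back than shut.
Start: joints at [-67.895, 4.979, 10.078, 95.1, 0, 90], TCP at [0.207, -0.51, 0.231] pointing down, gripper open.
Joint ranges: [-179.16, 179.16], [-48.56, 103.87], [-65.8, 70.77], [-126.05, 130.52], [-82.76, 87.17], [-180, 180]. Speed limits (degrees/s): [127.2, 127.2, 147.25, 180, 180, 180].

INTERFACE

Orientations are given as [roll, pitch, yaw] about the fixed x, y, z axes, in that order (R = Rz(yaw) Ry(pitch) Rx(roll)).
In Python, from workcell import bot gives the robot as it stands.
- The arm moves only by the shell command python3 -m crank 'ROWS' [FORCE]. ROWS is JSON, a list of rows, each an object with "gripper": the finger opening in mm, from 0 to 85.4; "travel": the shift along the tool's x, y, z in mm, a list of three; "twist": the turn, a rotation vector about the tool's x, y, z in rad, a list of three. In form: [{"gripper": gripper, "travel": [tx, ty, tz], "twist": [rx, ry, rz]}, ...]. A call has 1 to 12 rows; each row shifts and turns the commanded pose from where the row before left it, along the tool's axes as they then stand; what a row does not reach is not made up. A row lasts 1/8 s, in which the tool goes at most 62.5 mm and 10.7 degrees, less where a joint would pass 70% of its speed; a pose out of reach is approached as far as the arm can. A call is refused whole if a number of a shift passes 62.5 or a number of a turn 0.188, either way. A call with a gripper value outside its range is refused whole. The fingers move at their own pace and stop on an object; FORCE is the grip in N (left out, the last holds). Time passes only in rows, so rows that do not move let the fingers close. It gives the time, the measured TCP pose, the force, the opening and the grip force at its end, in the units of the state.
- bot.get_obs(): the state, without advancing time (a new reading comes with each control period).
- bot.camera(name): name is "scene" or "top" or "wrist"; returns the picture (480x640x3 uint8, red, green, blue); there is no depth.
- bot.calibration(name): a dict with "vfov" (degrees; the focal length in pixels is half the picture's height over the tangent of half this angle, whatever the lens; pixels are square), "cx", "cy" (the principal point, pixels), "camera_from_world" (4x4, takes a point from world to camera coordinates). Camera axes: x right, y down, z forward; pixel columns grow to the right and rows downward; lengths in m; the calibration is good to about 2 mm. A picture is of the moment at which its call begins: read the wrist's pose just before it. calibration takes no time and is no camera call; for the wrist camera it gives the pose at the moment of the call.
- bot.job_done(): hands the job in; it is judged then, once.
The state is a dict: "time": time; "q": joint angles; "qd": joint speeds; "joint_efforts": joint torques, N m; "ee_pos": TCP position; "tcp_rot": TCP orientation; "wrist_force": force on the tool from outside, world axes, zero at the start; "torque": the same for the moment, N m; "opening": finger opening in m; "grasp_force": force on a finger pad.
Only numpy, scipy, OpenCV 4.12 (cv2) and the standard library are available. Lean on these libraries where they do the work, as an engineer would, in place of code of your own. Each camera call takes 0.05 s, during which the arm holds its last target. There are 200 camera calls.

TASK

Clear the red-capped glue bottle and the black loupe out of the channel rack and stand both upright in the blue tray; then fetch the silver die from behind them and set it flat in the middle of the round dish's dark pad. Put the dark die flat in the rack at the spot where the silver one lay, then stand the bottle and the loupe back upright in the rack, each exactly where it stood at the start. Do not topple the bottle or the loupe, and leave the pink box, the small red bottle and the tape roll alone.

Things in the scene. Friction and masses are not known exactly. Their poses are not given: they have to be found in the camera images.
- glue_bottle_mid (a point): Centre (half-way up) of the glue bottle: upright, black lower part and big red cap, 36 mm diameter, 95 mm tall; the red cap is its upper 39 mm. 50 g. Starts in the rack, in front of or behind the loupe. z axis up.
- loupe_mid (a point): Centre (half-way up) of the eye loupe: black, upright, looks waisted but grips like a plain cylinder, 35 mm diameter, 39 mm tall. 30 g. Starts in the rack, in front of or behind the glue bottle. z axis up.
- silver_die_mid (a point): Centre (half-way up) of the silver turned pressing die, a disc 34 mm in diameter, 16 mm high. 50 g. Starts in the rack behind the bottle and the loupe. z axis up.
- dark_die_mid (a point): Centre (half-way up) of the dark grey-brown turned pressing die, 30 mm in diameter, 18 mm high. 70 g. Starts on the worktop (or, left, on the 2 mm mat there) at the far left or far right of the work, beyond the tray or the dish; the tape roll lies at the other end. z axis up.
- rack: Fixed aluminium channel, tan inside, 190 mm long (x axis, back end at +x), 66 wide (y), 20 high; origin at the centre of its underside. Floor 4 mm thick, walls 5 mm, lane 56 mm wide, front lip 7 mm high. Silver die at x = +35 mm, the other two things at about x = -62 and -13 mm, all near y = 0. 11 mm beside the silver die, little for a finger: pinch it along the lane; 38 mm are free behind the silver die.
- tray: Fixed shallow blue tray with a light grey inlay, 90 mm (its x) by 150 mm (its y), lip 10 mm high and 4 mm thick, inner floor 5 mm above the worktop. Origin at the centre of its underside.
- dish: Fixed round white dish with a dark pad, 96 mm in diameter; the pad's surface is 16 mm above the worktop. Origin at the centre of its underside.
- pink_box: Bystander: round pink pill box, 42 mm in diameter, 20 mm high, left of the rack's back end. Origin at the centre of its underside. It stands under the edge of a fixed lamp whose hood hangs 0.40 m above the worktop over x > 0.65, y > 0.04 m: keep wrist and arm clear of it.
- red_bottle: Bystander: small dosing bottle, red with a white nozzle, 25 mm in diameter, 74 mm tall, right of the rack's back end. Origin at the centre of its underside.
- tape: Bystander: roll of masking tape, 52 mm in diameter, 18 mm high, at the far left or right. Origin at the centre of its underside.

How it is judged (in metres and radians):
On the way, in this order (a step that is already met when the one before it is completed fails the run):
1. The glue bottle and the loupe both stand upright in the blue tray (x of glue_bottle_mid in the frame of tray between -0.034 and 0.034 m and y of glue_bottle_mid in the frame of tray between -0.06 and 0.06 m and z of glue_bottle_mid in the frame of tray between 0.0465 and 0.0585 m and angle between each of glue_bottle_mid, loupe_mid's own z axis and vertical below 0.15 rad and x of loupe_mid in the frame of tray between -0.034 and 0.034 m and y of loupe_mid in the frame of tray between -0.06 and 0.06 m and z of loupe_mid in the frame of tray between 0.0185 and 0.0305 m), for 0.2 s.
2. The silver die lies flat in the middle of the dish while the bottle and the loupe stand in the tray (all of step 1 and horizontal distance between silver_die_mid and dish below 0.015 m and z of silver_die_mid in the frame of dish between 0.017 and 0.032 m and angle between silver_die_mid's own z axis and vertical below 0.15 rad), for 0.2 s.
3. The dark die lies flat in the rack where the silver die lay, while the bottle and the loupe stand in the tray (all of step 1 and x of dark_die_mid in the frame of rack between 0.023 and 0.047 m and y of dark_die_mid in the frame of rack between -0.012 and 0.012 m and z of dark_die_mid in the frame of rack between 0.009 and 0.018 m and angle between dark_die_mid's own z axis and vertical below 0.15 rad), for 0.2 s.
At the end, for the whole second after the job is handed in: Silver die flat on the dish's pad, within 15 mm of its middle; dark die flat on the rack floor within 12 mm, along and across, of the silver die's spot; glue bottle and loupe upright, each within 14 mm of where it stood at the start; all released and at rest (horizontal distance between silver_die_mid and dish below 0.015 m and z of silver_die_mid in the frame of dish between 0.017 and 0.032 m and angle between each of silver_die_mid, dark_die_mid, glue_bottle_mid, loupe_mid's own z axis and vertical below 0.15 rad and x of dark_die_mid in the frame of rack between 0.023 and 0.047 m and y of dark_die_mid in the frame of rack between -0.012 and 0.012 m and z of dark_die_mid in the frame of rack between 0.009 and 0.018 m and distance of each of glue_bottle_mid, loupe_mid from where it was at the start of the episode below 0.014 m and linear speed of each of glue_bottle, loupe, silver_die, dark_die below 0.02 m/s and contact force between the fingers and glue_bottle below 0.2 N and contact force between the fingers and loupe below 0.2 N and contact force between the fingers and silver_die below 0.2 N and contact force between the fingers and dark_die below 0.2 N); the robot touches nothing.
It fails at once if A bystander (pink box, small red bottle, tape roll) is moved by more than 20 mm (distance of any of pink_box, red_bottle, tape from where it was at the start of the episode above 0.02 m).
It fails at once if The glue bottle or the loupe topples (angle between any of glue_bottle_mid, loupe_mid's own z axis and vertical above 0.7 rad).
It also fails if it takes over 115 s, if anything falls off the work surface, if the arm or the gripper's body presses on something with over 40 N, if the wrist force passes 120 N, or if a joint passes its speed limit or range.

## Working session

There is one attempt and no reset: what is moved stays moved. The work goes in short steps, Python scripts to look and compute and a shell command to move; the robot and the scene stay as the last step left them, time stands still between calls to the robot, and variables do not carry over. Pictures are saved under pics/ and viewed, at most 14 in all, crops included, and the job is handed in when it is done.

```bash
ls; mkdir -p pics
python3 - <<'E'
from workcell import bot
import cv2
print(bot.get_obs())
for n in("scene","top"):
    im=bot.camera(n); cv2.imwrite(f"pics/{n}0.png",im[...,::-1]); c=bot.calibration(n); print(n,c)
E
```

```text
pics
{'time': 0.0, 'q': array([-6.78971943e+01,  5.01151330e+00,  1.00341076e+01,  9.50993255e+01,
       -1.86897683e-03,  9.00003738e+01]), 'qd': array([ 0.0375093 ,  0.09776407, -0.06234074, -0.11348314, -0.07416278,
        0.03706669]), 'joint_efforts': array([-1.99770700e-03, -5.20377374e+01,  4.64811337e+01,  1.59183552e-02,
       -6.51638879e-05, -3.27740565e-06]), 'ee_pos': array([ 0.20685342, -0.50937169,  0.230576  ]), 'tcp_rot': array([-1.79923269e+02,  1.86947574e-03,  2.21024345e+01]), 'wrist_force': array([0.02957604, 0.7244082 , 0.62382045]), 'torque': array([ 0.03275263,  0.03614202, -0.04396296]), 'grasp_force': 0.0, 'opening': 0.08528184026500933}
scene {'vfov': 56.06958613879343, 'cx': 318.4367646359761, 'cy': 246.8588653792488, 'camera_from_world': array([[-0.71389615, -0.69994899,  0.02058395,  0.40523411],
       [-0.50634652,  0.49568503, -0.70562706,  0.35851344],
       [ 0.48369979, -0.51416706, -0.70828437,  0.8208635 ],
       [ 0.        ,  0.        ,  0.        ,  1.        ]])}
top {'vfov': 49.33833813575626, 'cx': 323.5148498905913, 'cy': 236.37052091911855, 'camera_from_world': array([[ 8.87161039e-03, -9.99959079e-01,  1.77074329e-03,
         2.79528365e-05],
       [-9.81948834e-01, -9.04638469e-03, -1.88930280e-01,
         5.76783357e-01],
       [ 1.88938568e-01, -6.26634735e-05, -9.81988907e-01,
         1.14167086e+00],
       [ 0.00000000e+00,  0.00000000e+00,  0.00000000e+00,
         1.00000000e+00]])}
```

View pics/top0.png

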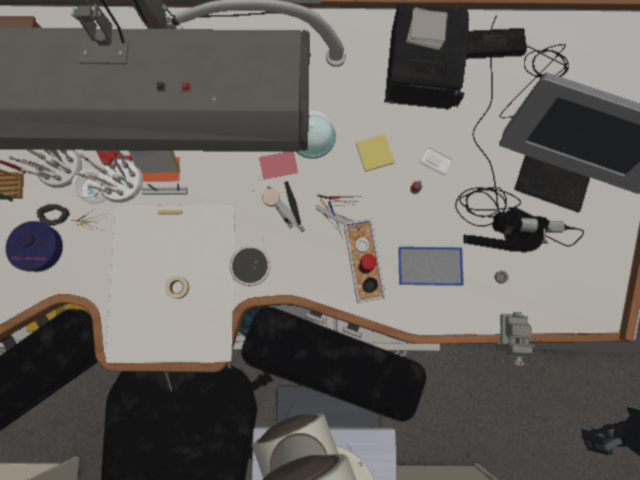

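View pics/scene0.png

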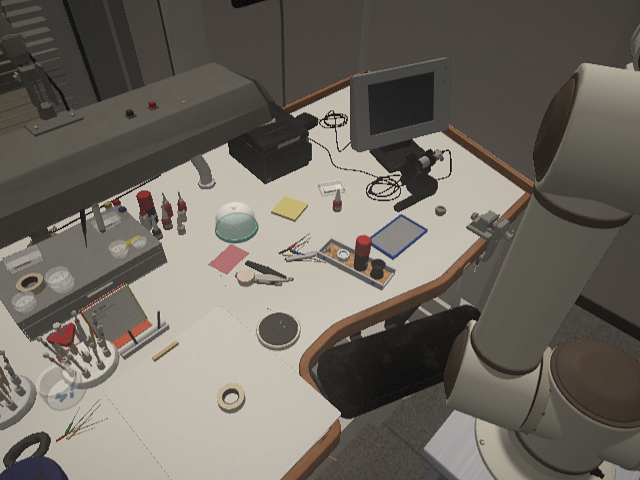

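The top view shows the rack at about (363,262) with the loupe in front (371,285), the bottle behind it (368,263) and the silver die at (362,244). The tray is at (431,266), the dark die at (501,277), the dish at (250,266) and the tape on the left at (177,287). The scene view agrees with this layout.

```bash
cat > h.py <<'E'
from workcell import bot
import cv2, numpy as np
def ray(c,u,v,z,h=480):
    f=h/2/np.tan(np.radians(c["vfov"]/2)); M=c["camera_from_world"]; R,t=M[:3,:3],M[:3,3]
    C=-R.T@t; d=R.T@np.array([(u-c["cx"])/f,(v-c["cy"])/f,1]); return C+d*(z-C[2])/d[2]
def proj(c,p,h=480):
    f=h/2/np.tan(np.radians(c["vfov"]/2)); M=c["camera_from_world"]; q=M[:3,:3]@np.array(p)+M[:3,3]
    return np.array([c["cx"]+f*q[0]/q[2],c["cy"]+f*q[1]/q[2]])
E
python3 - <<'E'
from h import *
np.set_printoptions(precision=4,suppress=True)
c=bot.calibration("top")
for n,u,v,z in [("redcap",368,262.5,.099),("loupe",371,285,.043),("silver",362,244.5,.02),("dark",501.5,277,.018),("dish",250,266,.016),("rackBL",346.5,223,.02),("rackBR",371,221,.02),("rackFL",357.5,301,.02),("rackFR",383,298.5,.02),
 ("trayBL",399,248,.01),("trayBR",462,248,.01),("trayFL",400,284.5,.01),("trayFR",463,285,.01),("pink",271,197,.02),("redb",416,186,.06),("tape",177,287,.018)]:
    print(n,ray(c,u,v,z))
c=bot.calibration("scene")
for n,u,v,z in [("redcap",363,240,.099),("loupe",378,265,.043),("silver",344,254,.02),("dark",441,210,.018),("dish",278,330,.016),("tape",231,397,.018)]: print(n,ray(c,u,v,z))
w=bot.calibration("wrist"); o=bot.get_obs(); from scipy.spatial.transform import Rotation as R
M=np.linalg.inv(w["camera_from_world"]); T=R.from_euler("xyz",o["tcp_rot"],degrees=True)
print(w["vfov"],w["cx"],w["cy"],"cam in tool",T.inv().apply(M[:3,3]-o["ee_pos"])); print(T.inv().as_matrix()@M[:3,:3]); print(T.as_matrix())
E
```

```text
redcap [ 0.5111 -0.0924  0.099 ]
loupe [ 0.4675 -0.1037  0.043 ]
silver [ 0.5649 -0.0854  0.02  ]
dark [ 0.4913 -0.4101  0.018 ]
dish [0.5121 0.1766 0.016 ]
rackBL [ 0.6163 -0.0489  0.02  ]
rackBR [ 0.6217 -0.1071  0.02  ]
rackFL [ 0.4326 -0.0744  0.02  ]
rackFR [ 0.4389 -0.1332  0.02  ]
trayBL [ 0.559  -0.1738  0.01  ]
trayBR [ 0.5604 -0.323   0.01  ]
trayFL [ 0.4725 -0.1745  0.01  ]
trayFR [ 0.4727 -0.3218  0.01  ]
pink [0.6783 0.1317 0.02  ]
redb [ 0.697  -0.2086  0.06  ]
tape [0.4613 0.3438 0.018 ]
redcap [ 0.5137 -0.0897  0.099 ]
loupe [ 0.4674 -0.098   0.043 ]
silver [ 0.5621 -0.0847  0.02  ]
dark [ 0.4884 -0.4054  0.018 ]
dish [0.5118 0.181  0.016 ]
tape [0.4606 0.3461 0.018 ]
69.50635424616247 321.1728046257234 236.67816128506004 cam in tool [ 0.0671  0.0003 -0.1424]
[[ 0.     -0.9651 -0.262 ]
 [ 1.     -0.0001  0.0005]
 [-0.0005 -0.262   0.9651]]
[[ 0.9265  0.3763 -0.0004]
 [ 0.3763 -0.9265  0.0011]
 [ 0.     -0.0012 -1.    ]]
```

```bash
python3 -m crank '[{"gripper":85,"travel":[43,-28,0],"twist":[0,0,0]},{"gripper":85,"travel":[43,-28,0],"twist":[0,0,0]},{"gripper":85,"travel":[43,-28,0],"twist":[0,0,0]},{"gripper":85,"travel":[43,-28,0],"twist":[0,0,0]},{"gripper":85,"travel":[43,-28,0],"twist":[0,0,0]},{"gripper":85,"travel":[43,-28,0],"twist":[0,0,0]},{"gripper":85,"travel":[43,-28,0],"twist":[0,0,0]},{"gripper":85,"travel":[43,-28,0],"twist":[0,0,0]},{"gripper":85,"travel":[43,-28,0],"twist":[0,0,0]},{"gripper":85,"travel":[43,-28,0],"twist":[0,0,0]},{"gripper":85,"travel":[0,0,0],"twist":[0,0,0.123]},{"gripper":85,"travel":[0,0,0],"twist":[0,0,0.123]}]' 40
python3 -m crank '[{"gripper":85,"travel":[0,0,0],"twist":[0,0,0]},{"gripper":85,"travel":[0,0,0],"twist":[0,0,0]}]'
python3 - <<'E'
from h import *
im=bot.camera("wrist"); cv2.imwrite("pics/w1.png",im[...,::-1]); np.save("w1.npy",bot.calibration("wrist"),allow_pickle=True)
E
```

```text
time: 1.6
ee_pos: [0.5001, -0.0875, 0.2307]
tcp_rot: [-180.0, 0.1, 7.9]
wrist_force: [0.3, -0.5, 0.2]
opening: 0.0848
grasp_force: 0.0
time: 1.85
ee_pos: [0.4999, -0.0884, 0.2311]
tcp_rot: [-180.0, 0.0, 8.1]
wrist_force: [0.6, -0.0, -0.1]
opening: 0.0845
grasp_force: 0.0
```

View pics/w1.png

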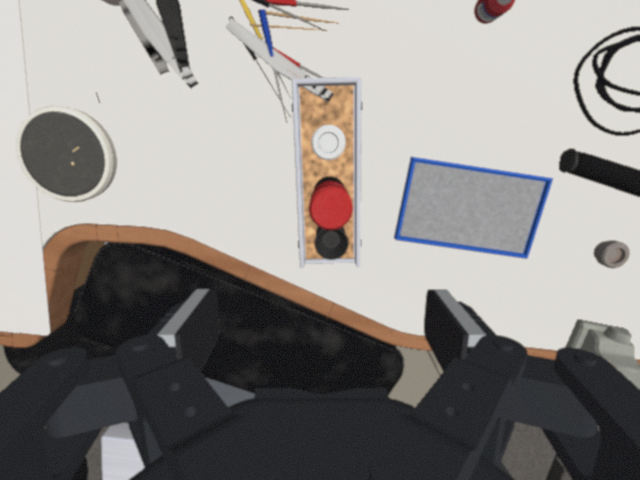

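The wrist view shows nearly everything: silver die (329,142), red cap (331,205), loupe (331,242), dish pad (67,154), tray corners (412,157)/(551,179)/(527,257)/(396,239), dark die (612,254).

Run:
```python
from h import *
np.set_printoptions(precision=4,suppress=True)
c=np.load("w1.npy",allow_pickle=True).item(); im=cv2.imread("pics/w1.png"); hsv=cv2.cvtColor(im,cv2.COLOR_BGR2HSV)
def blob(m,x0,y0,x1,y1):
    k=np.zeros(m.shape,np.uint8); k[y0:y1,x0:x1]=m[y0:y1,x0:x1]
    q=max(cv2.findContours(k,0,2)[0],key=cv2.contourArea); return cv2.minEnclosingCircle(cv2.convexHull(q)),cv2.boundingRect(q),q
red=((hsv[...,1]>120)&((hsv[...,0]<8)|(hsv[...,0]>172))).astype(np.uint8)
print("red",blob(red,290,160,370,240)[:2])
q=blob(red,290,160,370,240)[2]
blk=(hsv[...,2]<70).astype(np.uint8); print("loupe",blob(blk,305,226,355,262)[:2])
sil=((hsv[...,1]<35)&(hsv[...,2]>110)).astype(np.uint8); b=blob(sil,306,118,352,165); print("silver",b[:2], ray(c,*b[0][0],.02))
dk=(hsv[...,2]<150).astype(np.uint8); b=blob(dk,585,230,640,275); print("dark",b[:2],ray(c,*b[0][0],.012))
b=blob((hsv[...,2]<110).astype(np.uint8),0,90,125,215); e=cv2.fitEllipse(b[2]); print("pad",e,ray(c,*e[0],.016))
bl=((hsv[...,0]>100)&(hsv[...,0]<130)&(hsv[...,1]>120)).astype(np.uint8); b=blob(bl,380,140,570,270); h=cv2.approxPolyDP(cv2.convexHull(b[2]),8,True)[:,0]
P=np.array([ray(c,*p,.01) for p in h]); print("tray",h.tolist(),P,P.mean(0))
for n,u,v,z in [("cap",331,207,.099),("loupe",331.5,239,.043),("rBL",294,81,.02),("rBR",361,78,.02),("rFR",360,264,.02),("rFL",302,267,.02)]: print(n,ray(c,u,v,z))
# predicted outlines from top-view hypothesis: cap top circle, loupe top circle
for n,x,y,z,r in [("cap",.513,-.091,.099,.018),("loupe",.4675,-.1,.043,.0175),("silver",.563,-.085,.02,.017)]:
    A=np.array([proj(c,(x+r*np.cos(a),y+r*np.sin(a),z)) for a in np.linspace(0,6.28,40)]); print(n,A.min(0),A.max(0))
cv2.imwrite("pics/w1c.png",cv2.resize(im[60:280,270:390],None,fx=2.7,fy=2.7,interpolation=cv2.INTER_CUBIC))
```

```text
red (((329.559814453125, 204.91880798339844), 25.332666397094727), (309, 180, 43, 51))
loupe (((329.9188537597656, 240.86630249023438), 17.64933967590332), (316, 227, 32, 32))
silver (((328.0, 141.8235321044922), 17.292617797851562), (312, 125, 33, 35)) [ 0.5683 -0.0857  0.02  ]
dark (((610.5, 253.0), 16.978025436401367), (594, 241, 34, 27)) [ 0.4957 -0.4101  0.012 ]
pad ((62.05192565917969, 153.79644775390625), (73.53260803222656, 90.254150390625), 136.1329345703125) [0.519  0.1772 0.016 ]
tray [[411, 159], [551, 179], [526, 257], [396, 238]] [[ 0.5635 -0.1728  0.01  ]
 [ 0.5642 -0.3215  0.01  ]
 [ 0.4776 -0.3209  0.01  ]
 [ 0.4787 -0.1741  0.01  ]] [ 0.521  -0.2473  0.01  ]
cap [ 0.5182 -0.094   0.099 ]
loupe [ 0.4767 -0.1024  0.043 ]
rBL [ 0.6185 -0.0459  0.02  ]
rBR [ 0.63  -0.108  0.02 ]
rFR [ 0.447  -0.1387  0.02  ]
rFL [ 0.4347 -0.077   0.02  ]
cap [304.0818 190.4916] [348.5962 234.2945]
loupe [310.3167 230.4311] [345.3101 263.9367]
silver [309.3342 129.2003] [343.6385 164.6525]
```

View pics/w1c.png

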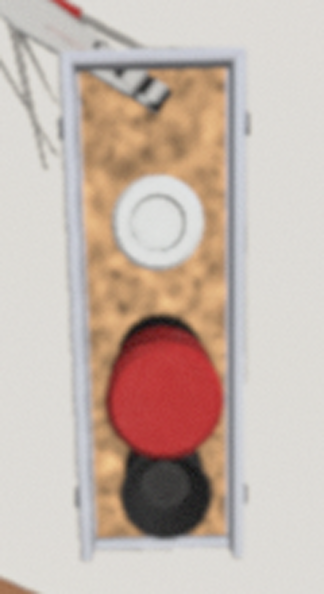

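The crop confirms the order silver die, bottle, loupe. It puts points about 4 mm farther in x than the top view does, so I'll use averages and check from closer.

```bash
python3 -m crank '[{"gripper":85,"travel":[13,6,0],"twist":[0,0,0]},{"gripper":85,"travel":[0,0,50],"twist":[0,0,0]},{"gripper":85,"travel":[0,0,43],"twist":[0,0,0]},{"gripper":85,"travel":[0,0,0],"twist":[0,0,0]},{"gripper":85,"travel":[0,0,0],"twist":[0,0,0]}]'
python3 - <<'E'
from h import *
np.set_printoptions(precision=4,suppress=True)
c=bot.calibration("wrist");im=bot.camera("wrist"); cv2.imwrite("pics/w2.png",im[...,::-1]); np.save("w2.npy",c,allow_pickle=True)
for n,x,y,z,r in [("cap",.514,-.0925,.099,.018),("loupe",.469,-.101,.043,.0175),("silver",.565,-.086,.02,.017)]:
    A=np.array([proj(c,(x+r*np.cos(a),y+r*np.sin(a),z)) for a in np.linspace(0,6.28,40)]); print(n,A.min(0),A.max(0))
    cv2.polylines(im,[A.astype(int)],True,(0,255,0))
cv2.imwrite("pics/w2o.png",im[...,::-1])
E
```

```text
time: 2.52
ee_pos: [0.5146, -0.0927, 0.1401]
tcp_rot: [180.0, -0.1, 8.0]
wrist_force: [0.2, -0.2, 0.4]
opening: 0.085
grasp_force: 0.0
cap [288.4186 236.6729] [352.2378 296.8851]
loupe [300.1363 277.2739] [346.4817 319.8927]
silver [298.5655 142.1152] [344.1252 188.5826]
```

View pics/w2o.png

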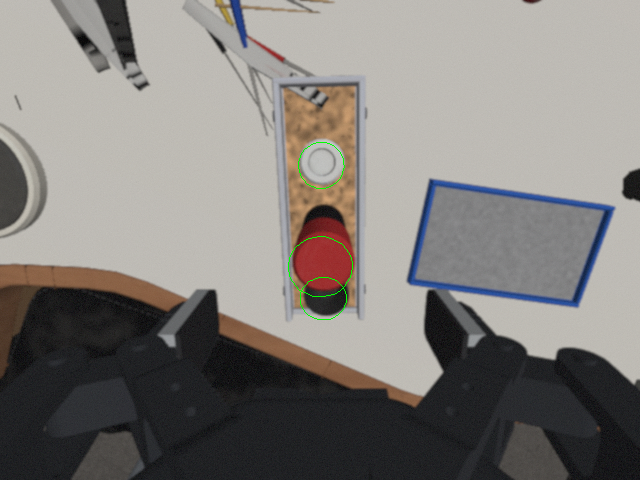

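The cap, loupe and die each lie about 2 px right of and 3 px above the predicted circles, roughly 2 mm off. I'll correct for that and descend on the bottle.

```bash
python3 -m crank '[{"gripper":85,"travel":[2,2,0],"twist":[0,0,0]},{"gripper":85,"travel":[0,0,30],"twist":[0,0,0]},{"gripper":85,"travel":[0,0,30],"twist":[0,0,0]},{"gripper":85,"travel":[0,0,30],"twist":[0,0,0]},{"gripper":85,"travel":[0,0,0],"twist":[0,0,0]},{"gripper":45,"travel":[0,0,0],"twist":[0,0,0]},{"gripper":45,"travel":[0,0,0],"twist":[0,0,0]},{"gripper":45,"travel":[0,0,0],"twist":[0,0,0]},{"gripper":30,"travel":[0,0,0],"twist":[0,0,0]},{"gripper":30,"travel":[0,0,0],"twist":[0,0,0]},{"gripper":30,"travel":[0,0,0],"twist":[0,0,0]},{"gripper":30,"travel":[0,0,0],"twist":[0,0,0]}]' 30
```

```text
time: 4.08
ee_pos: [0.5164, -0.0943, 0.0491]
tcp_rot: [180.0, -0.1, 8.0]
wrist_force: [-0.7, -0.3, 7.0]
opening: 0.0351
grasp_force: 29.9
```

```bash
python3 -m crank '[{"gripper":30,"travel":[0,0,-20],"twist":[0,0,0]},{"gripper":30,"travel":[0,0,-30],"twist":[0,0,0]},{"gripper":30,"travel":[0,0,-30],"twist":[0,0,0]},{"gripper":30,"travel":[-4,30,0],"twist":[0,0,0]},{"gripper":30,"travel":[-4,33,0],"twist":[0,0,0]},{"gripper":30,"travel":[-4,33,0],"twist":[0,0,0]},{"gripper":30,"travel":[-4,33,0],"twist":[0,0,0]},{"gripper":30,"travel":[-4,33,0],"twist":[0,0,0]},{"gripper":30,"travel":[-4,28,0],"twist":[0,0,0]},{"gripper":30,"travel":[0,0,30],"twist":[0,0,0]},{"gripper":30,"travel":[0,0,30],"twist":[0,0,0]},{"gripper":30,"travel":[0,0,0],"twist":[0,0,0]}]'
python3 - <<'E'
from h import *
im=bot.camera("wrist"); cv2.imwrite("pics/w3.png",im[...,::-1])
E
```

```text
time: 5.58
ee_pos: [0.5171, -0.2849, 0.0657]
tcp_rot: [-179.8, 0.2, 8.0]
wrist_force: [-0.4, 0.4, -0.5]
opening: 0.0355
grasp_force: 30.2
```

View pics/w3.png

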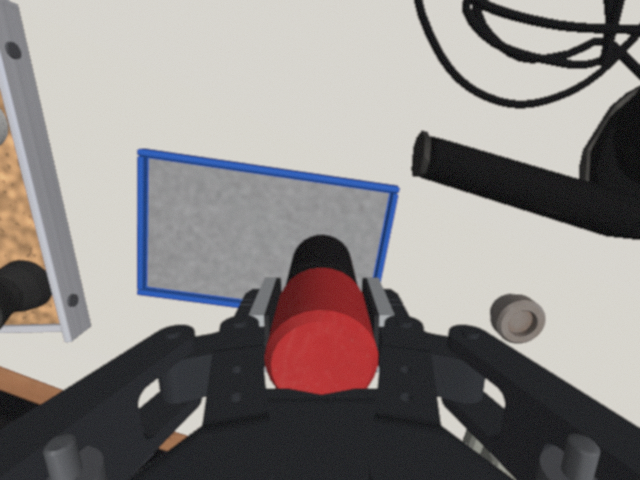

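The upright bottle is held over the right half of the tray (corners at (141,152) and (396,188)). The dark die shows at (519,321).

```bash
python3 - <<'E'
from h import *
np.set_printoptions(precision=4,suppress=True)
c=bot.calibration("wrist");print(bot.get_obs()["ee_pos"])
for p in [(141,151,.01),(398,188,.01),(139,294,.01),(519,321,.018)]: print(ray(c,*p))
print(ray(c,141,151,.01)/2+ray(c,398,188,.01)/2)
E
python3 -m crank '[{"gripper":30,"travel":[0,0,0],"twist":[0,0,0]}]'
```

```text
[ 0.518  -0.2853  0.0677]
[ 0.566  -0.1764  0.01  ]
[ 0.5657 -0.3234  0.01  ]
[ 0.4778 -0.1755  0.01  ]
[ 0.4966 -0.4114  0.018 ]
[ 0.5658 -0.2499  0.01  ]
time: 5.75
ee_pos: [0.5193, -0.2859, 0.0698]
tcp_rot: [179.9, -0.1, 8.0]
wrist_force: [-0.2, 0.4, -0.5]
opening: 0.0355
grasp_force: 30.2
```

```bash
python3 -m crank '[{"gripper":30,"travel":[0,0,12],"twist":[0,0,0]},{"gripper":30,"travel":[0,0,7],"twist":[0,0,0]},{"gripper":30,"travel":[0,0,0],"twist":[0,0,0]},{"gripper":30,"travel":[0,0,0],"twist":[0,0,0]},{"gripper":40,"travel":[0,0,0],"twist":[0,0,0]},{"gripper":60,"travel":[0,0,0],"twist":[0,0,0]},{"gripper":80,"travel":[0,0,0],"twist":[0,0,0]},{"gripper":85,"travel":[0,0,-5],"twist":[0,0,0]},{"gripper":85,"travel":[0,0,-20],"twist":[0,0,0]},{"gripper":85,"travel":[0,0,-40],"twist":[0,0,0]},{"gripper":85,"travel":[0,0,-40],"twist":[0,0,0]},{"gripper":85,"travel":[0,0,0],"twist":[0,0,0]}]'
python3 -m crank '[{"gripper":85,"travel":[-4,-31,0],"twist":[0,0,0]},{"gripper":85,"travel":[-4,-31,0],"twist":[0,0,0]},{"gripper":85,"travel":[-4,-31,0],"twist":[0,0,0]},{"gripper":85,"travel":[-4,-32,0],"twist":[0,0,0]},{"gripper":85,"travel":[-4,-32,0],"twist":[0,0,0]},{"gripper":85,"travel":[-3,-32,0],"twist":[0,0,0]},{"gripper":85,"travel":[0,0,20],"twist":[0,0,0]},{"gripper":85,"travel":[0,0,40],"twist":[0,0,0]},{"gripper":85,"travel":[0,0,0],"twist":[0,0,0]},{"gripper":85,"travel":[0,0,0],"twist":[0,0,0]}]'
python3 - <<'E'
from h import *
np.set_printoptions(precision=4,suppress=True)
c=bot.calibration("wrist");im=bot.camera("wrist")
for n,x,y,z,r in [("loupe",.470,-.102,.043,.0175),("silver",.565,-.086,.02,.017)]:
    A=np.array([proj(c,(x+r*np.cos(a),y+r*np.sin(a),z)) for a in np.linspace(0,6.28,40)])
    cv2.polylines(im,[A.astype(int)],True,(0,255,0))
cv2.imwrite("pics/w4.png",im[...,::-1])
E
```

```text
time: 7.25
ee_pos: [0.52, -0.2864, 0.1584]
tcp_rot: [179.8, -0.3, 8.0]
wrist_force: [-0.8, 1.0, -0.3]
opening: 0.0848
grasp_force: 0.0
time: 8.5
ee_pos: [0.4697, -0.1018, 0.0953]
tcp_rot: [180.0, -0.0, 8.0]
wrist_force: [-0.3, -0.5, 0.0]
opening: 0.085
grasp_force: 0.0
```

View pics/w4.png

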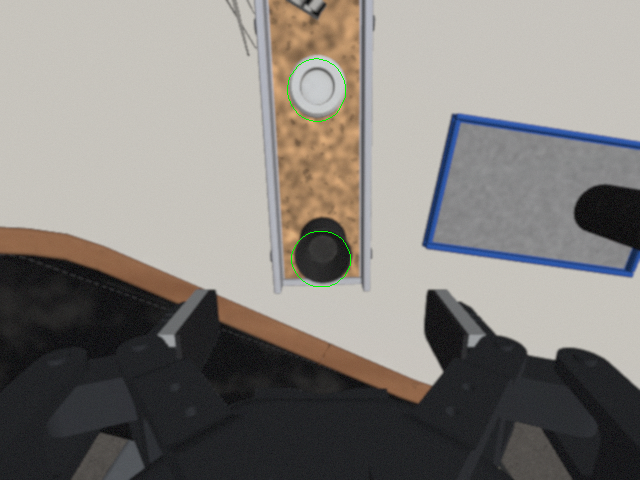

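The bottle stands in the tray. The loupe top (321,255) and the die (318,88) fall within about 1.5 mm of the predictions.

```bash
python3 -m crank '[{"gripper":85,"travel":[2,1,0],"twist":[0,0,0]},{"gripper":85,"travel":[0,0,35],"twist":[0,0,0]},{"gripper":85,"travel":[0,0,30],"twist":[0,0,0]},{"gripper":85,"travel":[0,0,8],"twist":[0,0,0]},{"gripper":85,"travel":[0,0,0],"twist":[0,0,0]},{"gripper":45,"travel":[0,0,0],"twist":[0,0,0]},{"gripper":45,"travel":[0,0,0],"twist":[0,0,0]},{"gripper":45,"travel":[0,0,0],"twist":[0,0,0]},{"gripper":29,"travel":[0,0,0],"twist":[0,0,0]},{"gripper":29,"travel":[0,0,0],"twist":[0,0,0]},{"gripper":29,"travel":[0,0,0],"twist":[0,0,0]},{"gripper":29,"travel":[0,0,0],"twist":[0,0,0]}]'
```

```text
time: 10.05
ee_pos: [0.4719, -0.1024, 0.0218]
tcp_rot: [180.0, -0.0, 8.0]
wrist_force: [-2.1, 0.0, 5.6]
opening: 0.033
grasp_force: 30.0
```

```bash
python3 -m crank '[{"gripper":29,"travel":[0,0,-20],"twist":[0,0,0]},{"gripper":29,"travel":[0,0,-40],"twist":[0,0,0]},{"gripper":29,"travel":[0,0,0],"twist":[0,0,0]},{"gripper":29,"travel":[9,29,0],"twist":[0,0,0]},{"gripper":29,"travel":[8,29,0],"twist":[0,0,0]},{"gripper":29,"travel":[8,29,0],"twist":[0,0,0]},{"gripper":29,"travel":[8,28,0],"twist":[0,0,0]},{"gripper":29,"travel":[0,0,0],"twist":[0,0,0]},{"gripper":29,"travel":[0,0,30],"twist":[0,0,0]},{"gripper":29,"travel":[0,0,20],"twist":[0,0,0]},{"gripper":29,"travel":[0,0,0],"twist":[0,0,0]},{"gripper":29,"travel":[0,0,0],"twist":[0,0,0]}]'
python3 - <<'E'
from h import *
im=bot.camera("wrist"); cv2.imwrite("pics/w5.png",im[...,::-1])
E
```

```text
time: 11.55
ee_pos: [0.5205, -0.2114, 0.0319]
tcp_rot: [180.0, -0.0, 8.0]
wrist_force: [-0.3, 0.3, 0.0]
opening: 0.0329
grasp_force: 30.0
```

View pics/w5.png

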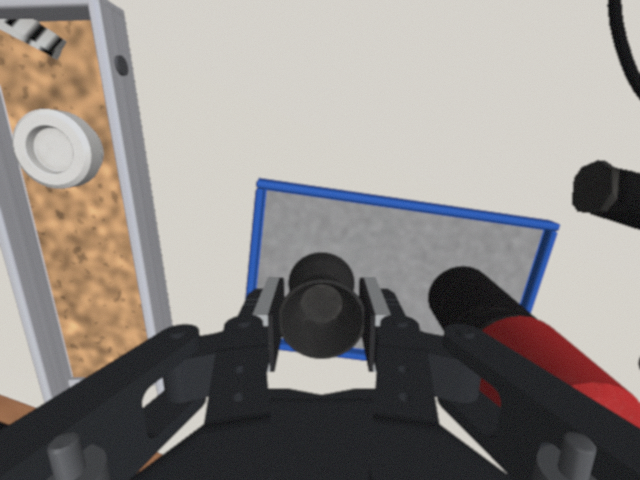

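The loupe is held upright over the tray at (321,300), but the right finger linkage comes close to the bottle. I'll put it down 17 mm farther back and 8 mm to the left.

```bash
python3 -m crank '[{"gripper":29,"travel":[9,-4,0],"twist":[0,0,0]},{"gripper":29,"travel":[8,-4,0],"twist":[0,0,0]},{"gripper":29,"travel":[0,0,0],"twist":[0,0,0]},{"gripper":29,"travel":[0,0,5],"twist":[0,0,0]},{"gripper":29,"travel":[0,0,3],"twist":[0,0,0]},{"gripper":29,"travel":[0,0,0],"twist":[0,0,0]},{"gripper":38,"travel":[0,0,0],"twist":[0,0,0]},{"gripper":50,"travel":[0,0,0],"twist":[0,0,0]},{"gripper":50,"travel":[0,0,0],"twist":[0,0,0]},{"gripper":50,"travel":[0,0,-10],"twist":[0,0,0]},{"gripper":50,"travel":[0,0,-40],"twist":[0,0,0]},{"gripper":50,"travel":[0,0,-30],"twist":[0,0,0]}]'
python3 -m crank '[{"gripper":50,"travel":[0,0,-40],"twist":[0,0,0]},{"gripper":50,"travel":[0,0,0],"twist":[0,0,0]},{"gripper":50,"travel":[0,0,0],"twist":[0,0,0]}]'
python3 - <<'E'
from h import *
im=bot.camera("wrist"); cv2.imwrite("pics/w6.png",im[...,::-1])
from scipy.spatial.transform import Rotation as R
def go(p,yaw,t):
    a=np.radians(yaw); d=(np.array(t)-p)*1000; return [round(np.cos(a)*d[0]+np.sin(a)*d[1],1),round(np.sin(a)*d[0]-np.cos(a)*d[1],1),round(-d[2],1)]
o=bot.get_obs(); print(o["ee_pos"],go(o["ee_pos"],8,(.566,-.087,.10)),"after yaw98",go(o["ee_pos"],98,(.566,-.087,.10)))
E
cat >> h.py <<'E'
def go(yaw,t,p=None):
    p=bot.get_obs()["ee_pos"] if p is None else np.array(p)
    a=np.radians(yaw); d=(np.array(t)-p)*1000; return np.round([np.cos(a)*d[0]+np.sin(a)*d[1],np.sin(a)*d[0]-np.cos(a)*d[1],-d[2]],1)
E
```

```text
time: 13.1
ee_pos: [0.5364, -0.2015, 0.1056]
tcp_rot: [180.0, -0.1, 8.0]
wrist_force: [0.1, -0.9, 0.5]
opening: 0.05
grasp_force: 0.0
time: 13.48
ee_pos: [0.5361, -0.2014, 0.1433]
tcp_rot: [180.0, -0.0, 8.0]
wrist_force: [-0.1, 0.1, -0.1]
opening: 0.0498
grasp_force: 0.0
[ 0.53576424 -0.20130463  0.14256333] [np.float64(45.8), np.float64(-109.0), np.float64(42.6)] after yaw98 [np.float64(109.0), np.float64(45.8), np.float64(42.6)]
```

View pics/w6.png

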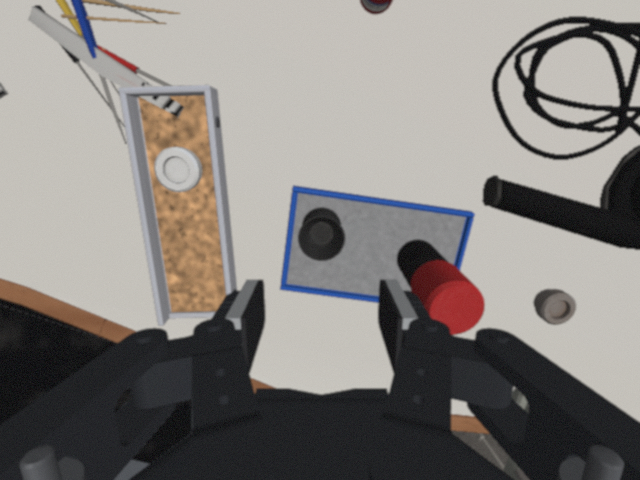

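Both objects stand upright in the tray, the loupe at (321,235) and the bottle at (450,300); the rack holds only the silver die at (178,169). Next I'll turn the tool along the lane and go to the die.

```bash
python3 -m crank '[{"gripper":50,"travel":[0,0,0],"twist":[0,0,-0.175]},{"gripper":50,"travel":[0,0,0],"twist":[0,0,-0.175]},{"gripper":50,"travel":[0,0,0],"twist":[0,0,-0.175]},{"gripper":50,"travel":[0,0,0],"twist":[0,0,-0.175]},{"gripper":50,"travel":[0,0,0],"twist":[0,0,-0.175]},{"gripper":50,"travel":[0,0,0],"twist":[0,0,-0.174]},{"gripper":50,"travel":[0,0,0],"twist":[0,0,-0.174]},{"gripper":50,"travel":[0,0,0],"twist":[0,0,-0.174]},{"gripper":50,"travel":[0,0,0],"twist":[0,0,-0.174]},{"gripper":50,"travel":[36,15,0],"twist":[0,0,0]},{"gripper":50,"travel":[36,15,0],"twist":[0,0,0]},{"gripper":50,"travel":[37,16,0],"twist":[0,0,0]}]'
python3 -m crank '[{"gripper":50,"travel":[0,0,30],"twist":[0,0,0]},{"gripper":50,"travel":[0,0,38],"twist":[0,0,0]},{"gripper":50,"travel":[0,0,0],"twist":[0,0,0]},{"gripper":50,"travel":[0,0,0],"twist":[0,0,0]}]'
python3 - <<'E'
from h import *
c=bot.calibration("wrist");im=bot.camera("wrist")
for n,x,y,z,r in [("silver",.566,-.087,.02,.017)]:
    A=np.array([proj(c,(x+r*np.cos(a),y+r*np.sin(a),z)) for a in np.linspace(0,6.28,40)])
    cv2.polylines(im,[A.astype(int)],True,(0,255,0))
cv2.imwrite("pics/w7.png",im[...,::-1])
E
```

```text
time: 15.02
ee_pos: [0.566, -0.086, 0.142]
tcp_rot: [-179.9, -0.0, 98.0]
wrist_force: [-0.1, 0.6, 0.1]
opening: 0.0502
grasp_force: 0.0
time: 15.52
ee_pos: [0.5666, -0.0872, 0.0761]
tcp_rot: [180.0, 0.0, 98.0]
wrist_force: [0.3, -0.0, -0.1]
opening: 0.0497
grasp_force: 0.0
```

View pics/w7.png

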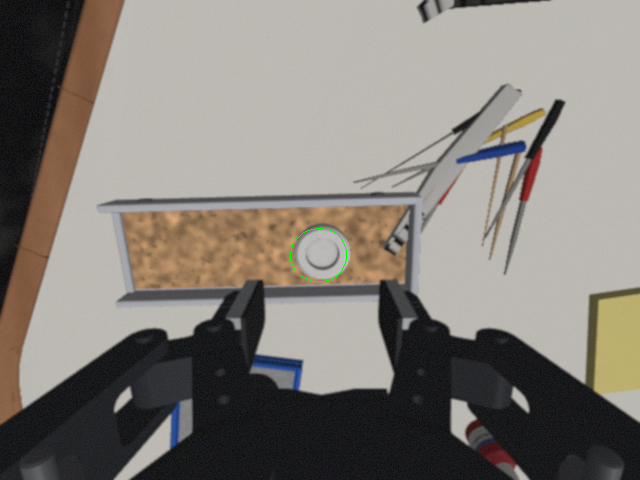

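The die at (322,252) is within 2 mm of its predicted circle. A tool tip lies over the rack's back end at (395,240), so I'll open only to 44 mm, shift 2 mm, and go down.

```bash
python3 -m crank '[{"gripper":44,"travel":[1,2,0],"twist":[0,0,0]},{"gripper":44,"travel":[0,0,25],"twist":[0,0,0]},{"gripper":44,"travel":[0,0,20],"twist":[0,0,0]},{"gripper":44,"travel":[0,0,15],"twist":[0,0,0]},{"gripper":44,"travel":[0,0,9],"twist":[0,0,0]},{"gripper":44,"travel":[0,0,0],"twist":[0,0,0]},{"gripper":28,"travel":[0,0,0],"twist":[0,0,0]},{"gripper":28,"travel":[0,0,0],"twist":[0,0,0]},{"gripper":28,"travel":[0,0,0],"twist":[0,0,0]},{"gripper":28,"travel":[0,0,0],"twist":[0,0,0]},{"gripper":28,"travel":[0,0,0],"twist":[0,0,0]}]'
python3 - <<'E'
from h import *
print(go(98,(.518,.178,.10)))
E
```

```text
time: 16.95
ee_pos: [0.5688, -0.0859, 0.0071]
tcp_rot: [179.9, 0.0, 98.0]
wrist_force: [-0.0, -0.7, 5.8]
opening: 0.0327
grasp_force: 30.3
[268.4 -13.6 -92.9]
```

```bash
python3 -m crank '[{"gripper":28,"travel":[0,0,-30],"twist":[0,0,0]},{"gripper":28,"travel":[0,0,-43],"twist":[0,0,0]},{"gripper":28,"travel":[0,0,-20],"twist":[0,0,0]},{"gripper":28,"travel":[30,-3,0],"twist":[0,0,0]},{"gripper":28,"travel":[42,-2,0],"twist":[0,0,0]},{"gripper":28,"travel":[42,-2,0],"twist":[0,0,0]},{"gripper":28,"travel":[42,-2,0],"twist":[0,0,0]},{"gripper":28,"travel":[42,-2,0],"twist":[0,0,0]},{"gripper":28,"travel":[42,-2,0],"twist":[0,0,0]},{"gripper":28,"travel":[28,-1,0],"twist":[0,0,0]},{"gripper":28,"travel":[0,0,0],"twist":[0,0,0]},{"gripper":28,"travel":[0,0,0],"twist":[0,0,0]}]'
python3 - <<'E'
from h import *
np.set_printoptions(precision=4,suppress=True)
c=bot.calibration("wrist");print(bot.get_obs()["ee_pos"]);im=bot.camera("wrist")
hsv=cv2.cvtColor(im,cv2.COLOR_RGB2HSV); 
x,y,z,r=.518,.178,.016,.046
A=np.array([proj(c,(x+r*np.cos(a),y+r*np.sin(a),z)) for a in np.linspace(0,6.28,60)])
cv2.polylines(im,[A.astype(int)],True,(0,255,0)); print(A.min(0),A.max(0))
cv2.imwrite("pics/w8.png",im[...,::-1])
E
```

```text
time: 18.45
ee_pos: [0.5169, 0.1772, 0.099]
tcp_rot: [-180.0, 0.0, 98.0]
wrist_force: [-0.5, 0.5, -0.4]
opening: 0.0324
grasp_force: 30.0
[0.5169 0.1772 0.099 ]
[253.685  173.9974] [389.3679 304.4647]
```

View pics/w8.png

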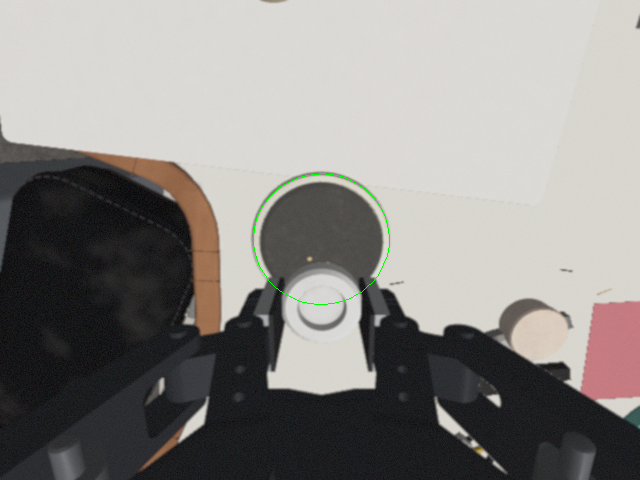

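The green circle at (.518,.178) is concentric with the dark pad, which spans u 260–383, and the die is held level. Lowering it now.

```bash
python3 -m crank '[{"gripper":28,"travel":[1,1,30],"twist":[0,0,0]},{"gripper":28,"travel":[0,0,30],"twist":[0,0,0]},{"gripper":28,"travel":[0,0,13],"twist":[0,0,0]},{"gripper":28,"travel":[0,0,6],"twist":[0,0,0]},{"gripper":28,"travel":[0,0,0],"twist":[0,0,0]},{"gripper":28,"travel":[0,0,0],"twist":[0,0,0]},{"gripper":36,"travel":[0,0,0],"twist":[0,0,0]},{"gripper":42,"travel":[0,0,0],"twist":[0,0,0]},{"gripper":42,"travel":[0,0,0],"twist":[0,0,0]},{"gripper":42,"travel":[0,0,-10],"twist":[0,0,0]},{"gripper":44,"travel":[0,0,-40],"twist":[0,0,0]},{"gripper":50,"travel":[0,0,-50],"twist":[0,0,0]}]'
python3 -m crank '[{"gripper":50,"travel":[0,0,-30],"twist":[0,0,0]},{"gripper":50,"travel":[0,0,0],"twist":[0,0,0]},{"gripper":50,"travel":[0,0,0],"twist":[0,0,0]}]'
python3 - <<'E'
from h import *
np.set_printoptions(precision=4,suppress=True)
c=bot.calibration("wrist");im=bot.camera("wrist")
for r,z,g in((.0415,.016,(0,255,0)),(.017,.032,(255,0,0))):
    A=np.array([proj(c,(.518+r*np.cos(a),.178+r*np.sin(a),z)) for a in np.linspace(0,6.28,60)]); cv2.polylines(im,[A.astype(int)],True,g)
cv2.imwrite("pics/w9.png",im[...,::-1]); print(go(98,(.496,-.411,.142)))
E
```

```text
time: 20.0
ee_pos: [0.5173, 0.1786, 0.1213]
tcp_rot: [-179.9, 0.0, 98.0]
wrist_force: [0.1, 0.5, -0.0]
opening: 0.0501
grasp_force: 0.0
time: 20.38
ee_pos: [0.5177, 0.1787, 0.1499]
tcp_rot: [-180.0, 0.0, 98.0]
wrist_force: [-0.6, -0.2, -0.2]
opening: 0.0498
grasp_force: 0.0
[-580.9 -103.3    7.3]
```

View pics/w9.png

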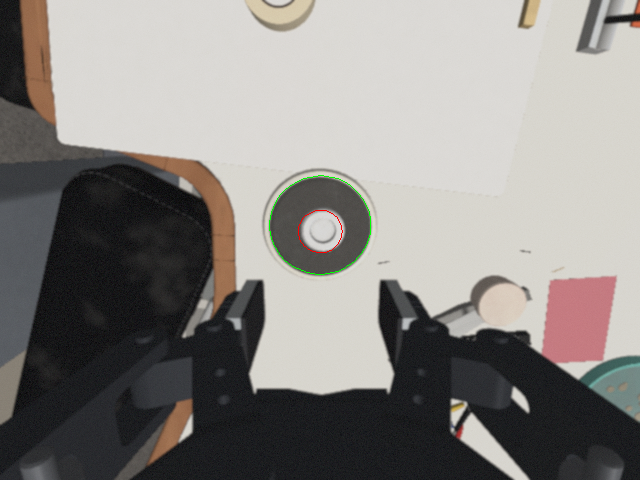

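The silver die sits centred on the pad, its rim matching the predicted circle at (321,231). Next is the dark die; I'll turn back to yaw 8 there to stay clear of the vise and the black handpiece.

```bash
python3 -m crank '[{"gripper":60,"travel":[-40,-7,0],"twist":[0,0,0]},{"gripper":60,"travel":[-58,-10,0],"twist":[0,0,0]},{"gripper":60,"travel":[-58,-10,0],"twist":[0,0,0]},{"gripper":60,"travel":[-58,-10,0],"twist":[0,0,0]},{"gripper":60,"travel":[-58,-10,0],"twist":[0,0,0]},{"gripper":60,"travel":[-58,-10,0],"twist":[0,0,0]},{"gripper":60,"travel":[-58,-10,0],"twist":[0,0,0]},{"gripper":60,"travel":[-58,-10,0],"twist":[0,0,0]},{"gripper":60,"travel":[-58,-10,0],"twist":[0,0,0]},{"gripper":60,"travel":[-40,-8,0],"twist":[0,0,0]},{"gripper":60,"travel":[-37,-8,0],"twist":[0,0,0]},{"gripper":60,"travel":[0,0,0],"twist":[0,0,0.174]}]'
python3 -m crank '[{"gripper":60,"travel":[0,0,0],"twist":[0,0,0.175]},{"gripper":60,"travel":[0,0,0],"twist":[0,0,0.175]},{"gripper":60,"travel":[0,0,0],"twist":[0,0,0.175]},{"gripper":60,"travel":[0,0,0],"twist":[0,0,0.175]},{"gripper":60,"travel":[0,0,0],"twist":[0,0,0.175]},{"gripper":60,"travel":[0,0,0],"twist":[0,0,0.174]},{"gripper":60,"travel":[0,0,0],"twist":[0,0,0.174]},{"gripper":60,"travel":[0,0,0],"twist":[0,0,0.174]},{"gripper":60,"travel":[0,0,0],"twist":[0,0,0]},{"gripper":60,"travel":[0,0,0],"twist":[0,0,0]}]'
python3 - <<'E'
from h import *
np.set_printoptions(precision=4,suppress=True)
c=bot.calibration("wrist");o=bot.get_obs();im=bot.camera("wrist")
u,v=proj(c,(.496,-.411,.01)).astype(int); print(u,v); k=45
p=im[v-k:v+k,u-k:u+k].copy(); g=cv2.cvtColor(p,cv2.COLOR_RGB2GRAY); m=(g<145).astype(np.uint8)
for q in cv2.findContours(m,0,2)[0]:
    if cv2.contourArea(q)>200:
        b=cv2.boundingRect(q); cx,cy=b[0]+b[2]/2+u-k,b[1]+b[3]/2+v-k; print(b,cv2.contourArea(q),ray(c,cx,cy,.009))
A=np.array([proj(c,(.496+.015*np.cos(a),-.411+.015*np.sin(a),z)) for a in np.linspace(0,6.28,60) for z in(0,.018)]); print("expected box",A.min(0)-(u-k,v-k),A.max(0)-A.min(0))
cv2.imwrite("pics/w10.png",im[...,::-1]);print(go(8,(.496,-.411,.0)))
E
```

```text
time: 21.92
ee_pos: [0.4957, -0.413, 0.1479]
tcp_rot: [-179.9, -0.1, 87.7]
wrist_force: [-0.1, 0.1, -0.3]
opening: 0.0601
grasp_force: 0.0
time: 23.18
ee_pos: [0.4968, -0.4107, 0.1496]
tcp_rot: [-179.9, 0.0, 8.2]
wrist_force: [0.9, 0.5, -0.6]
opening: 0.0599
grasp_force: 0.0
321 226
(29, 30, 35, 36) 952.5 [ 0.4939 -0.4123  0.009 ]
expected box [26.8757 25.87  ] [36.7791 39.7155]
[ -0.8   0.1 149.7]
```

```bash
python3 -m crank '[{"gripper":50,"travel":[-1,1,40],"twist":[0,0,0]},{"gripper":50,"travel":[0,0,40],"twist":[0,0,0]},{"gripper":50,"travel":[0,0,35],"twist":[0,0,0]},{"gripper":50,"travel":[0,0,20],"twist":[0,0,0]},{"gripper":50,"travel":[0,0,9],"twist":[0,0,0]},{"gripper":50,"travel":[0,0,0],"twist":[0,0,0]},{"gripper":24,"travel":[0,0,0],"twist":[0,0,0]},{"gripper":24,"travel":[0,0,0],"twist":[0,0,0]},{"gripper":24,"travel":[0,0,0],"twist":[0,0,0]},{"gripper":24,"travel":[0,0,0],"twist":[0,0,0]},{"gripper":24,"travel":[0,0,0],"twist":[0,0,0]}]'
```

```text
time: 24.6
ee_pos: [0.4968, -0.4126, 0.008]
tcp_rot: [179.9, -0.1, 8.0]
wrist_force: [-1.0, 0.3, 7.1]
opening: 0.0286
grasp_force: 29.7
```

```bash
python3 -m crank '[{"gripper":24,"travel":[0,0,-30],"twist":[0,0,0]},{"gripper":24,"travel":[0,0,-60],"twist":[0,0,0]},{"gripper":24,"travel":[0,0,-52],"twist":[0,0,0]},{"gripper":24,"travel":[0,0,0],"twist":[0,0,-0.175]},{"gripper":24,"travel":[0,0,0],"twist":[0,0,-0.175]},{"gripper":24,"travel":[0,0,0],"twist":[0,0,-0.175]},{"gripper":24,"travel":[0,0,0],"twist":[0,0,-0.175]},{"gripper":24,"travel":[0,0,0],"twist":[0,0,-0.175]},{"gripper":24,"travel":[0,0,0],"twist":[0,0,-0.174]},{"gripper":24,"travel":[0,0,0],"twist":[0,0,-0.174]},{"gripper":24,"travel":[0,0,0],"twist":[0,0,-0.174]},{"gripper":24,"travel":[0,0,0],"twist":[0,0,-0.174]}]'
python3 -m crank '[{"gripper":24,"travel":[0,0,0],"twist":[0,0,0]},{"gripper":24,"travel":[0,0,0],"twist":[0,0,0]}]'
python3 - <<'E'
from h import *
print(go(98,(.5685,-.0862,.10)))
E
```

```text
time: 26.1
ee_pos: [0.4961, -0.4121, 0.1486]
tcp_rot: [180.0, 0.0, 98.4]
wrist_force: [-0.8, 0.6, -0.8]
opening: 0.0283
grasp_force: 29.8
time: 26.35
ee_pos: [0.4961, -0.4121, 0.1484]
tcp_rot: [180.0, 0.0, 97.8]
wrist_force: [-0.3, 0.5, -1.4]
opening: 0.0284
grasp_force: 29.8
[312.6 117.   48.4]
```

```bash
python3 -m crank '[{"gripper":24,"travel":[25,9,0],"twist":[0,0,0]},{"gripper":24,"travel":[40,15,0],"twist":[0,0,0]},{"gripper":24,"travel":[44,16,0],"twist":[0,0,0]},{"gripper":24,"travel":[45,17,0],"twist":[0,0,0]},{"gripper":24,"travel":[45,17,0],"twist":[0,0,0]},{"gripper":24,"travel":[45,17,0],"twist":[0,0,0]},{"gripper":24,"travel":[40,15,0],"twist":[0,0,0]},{"gripper":24,"travel":[30,11,0],"twist":[0,0,0]},{"gripper":24,"travel":[0,0,40],"twist":[0,0,0]},{"gripper":24,"travel":[0,0,40],"twist":[0,0,0]},{"gripper":24,"travel":[0,0,0],"twist":[0,0,0]},{"gripper":24,"travel":[0,0,0],"twist":[0,0,0]}]'
python3 - <<'E'
from h import *
bot.get_obs(); im=bot.camera("wrist");cv2.imwrite("pics/w11.png",im[...,::-1]); print(bot.get_obs()["ee_pos"],go(98,(.5685,-.0862,.01)))
E
```

```text
time: 27.85
ee_pos: [0.5686, -0.0845, 0.07]
tcp_rot: [179.9, 0.0, 98.0]
wrist_force: [0.5, -0.6, -0.4]
opening: 0.0282
grasp_force: 29.9
[ 0.56901406 -0.08469629  0.07051877] [-1.4 -0.7 60.5]
```

View pics/w11.png

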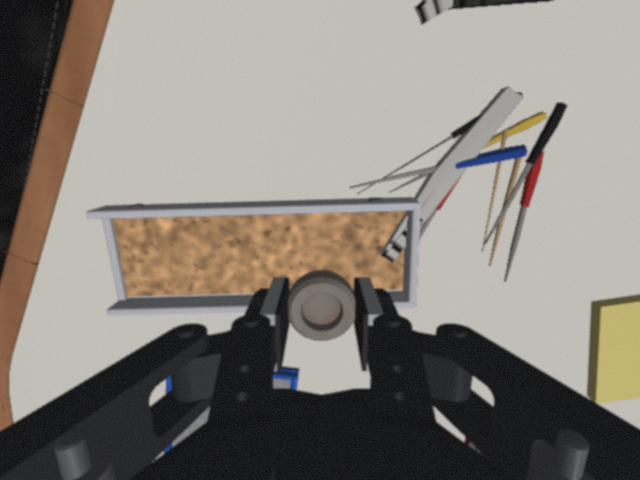

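The dark die is held level at (322,308) above the empty rack. Lowering it to the silver die's spot.

```bash
python3 -m crank '[{"gripper":24,"travel":[-1,-1,30],"twist":[0,0,0]},{"gripper":24,"travel":[0,0,18],"twist":[0,0,0]},{"gripper":24,"travel":[0,0,8],"twist":[0,0,0]},{"gripper":24,"travel":[0,0,3],"twist":[0,0,0]},{"gripper":24,"travel":[0,0,0],"twist":[0,0,0]},{"gripper":24,"travel":[0,0,0],"twist":[0,0,0]}]'
```

```text
time: 28.65
ee_pos: [0.5674, -0.086, 0.0119]
tcp_rot: [179.9, 0.0, 98.0]
wrist_force: [-8.4, 0.4, 13.5]
opening: 0.0282
grasp_force: 31.2
```

```bash
python3 -m crank '[{"gripper":32,"travel":[0,0,0],"twist":[0,0,0]},{"gripper":40,"travel":[0,0,0],"twist":[0,0,0]},{"gripper":40,"travel":[0,0,0],"twist":[0,0,0]},{"gripper":40,"travel":[0,0,-10],"twist":[0,0,0]},{"gripper":40,"travel":[0,0,-40],"twist":[0,0,0]},{"gripper":40,"travel":[0,0,-60],"twist":[0,0,0]},{"gripper":40,"travel":[0,0,-22],"twist":[0,0,0]},{"gripper":40,"travel":[0,0,0],"twist":[0,0,0]},{"gripper":40,"travel":[0,0,0],"twist":[0,0,0]}]'
python3 - <<'E'
from h import *
np.set_printoptions(precision=4,suppress=True)
c=bot.calibration("wrist");o=bot.get_obs();im=bot.camera("wrist");print(o["ee_pos"]);cv2.imwrite("pics/w12.png",im[...,::-1])
u,v=proj(c,(.5685,-.086,.013)).astype(int); k=30
p=im[v-k:v+k,u-k:u+k]; hsv=cv2.cvtColor(p,cv2.COLOR_RGB2HSV); m=(hsv[...,1]<75).astype(np.uint8)
for q in cv2.findContours(m,0,2)[0]:
    if cv2.contourArea(q)>100: b=cv2.boundingRect(q); print(b,cv2.contourArea(q),ray(c,b[0]+b[2]/2+u-k,b[1]+b[3]/2+v-k,.013))
A=np.array([proj(c,(.5685+.015*np.cos(a),-.086+.015*np.sin(a),z)) for a in np.linspace(0,6.28,60) for z in(.004,.022)]); print("expected",A.min(0)-(u-k,v-k),A.max(0)-A.min(0))
cv2.imwrite("pics/w12c.png",cv2.resize(im[130:330,200:440],None,fx=3,fy=3)[...,::-1])
E
```

```text
time: 29.78
ee_pos: [0.567, -0.0859, 0.1404]
tcp_rot: [-179.9, -0.0, 98.0]
wrist_force: [0.1, -0.1, -0.3]
opening: 0.04
grasp_force: 0.0
[ 0.567  -0.0859  0.1404]
(12, 16, 37, 38) 1057.0 [ 0.5694 -0.0897  0.013 ]
expected [10.7915 10.0066] [38.5365 41.6456]
```

View pics/w12c.png

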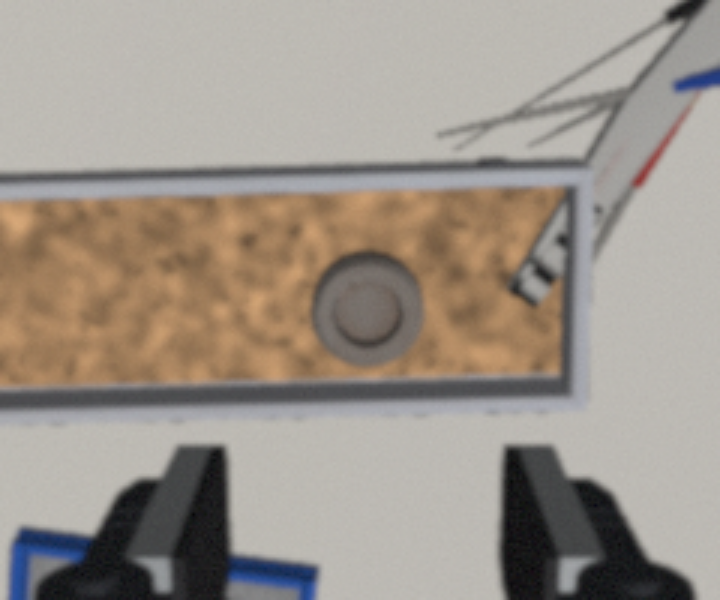

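The dark die lies flat in the rack near the middle of the lane, at (368,313) in the crop. I'll measure its offset from the lane walls and the back wall.

Run:
```python
from h import *
np.set_printoptions(precision=4,suppress=True)
c=bot.calibration("wrist")
P=lambda u,v,z: ray(c,200+u/3,130+v/3,z)
d=P(368,313,.022); n=P(368,191,.02); f=P(368,396,.02); b=P(571,285,.02)
print("die",d,"near",n,"far",f,"lane width",np.linalg.norm(n-f),"back wall inner",b)
m=(n+f)/2; ax=np.array([np.cos(.155),np.sin(.155)]); ay=np.array([-ax[1],ax[0]])
print("die lateral from lane mid",(d-m)[:2]@ay,"die to back inner wall along",(b-d)[:2]@ax,"(want 0.055)")
print(go(98,(.5361,-.2014,.145)))
```

```text
die [ 0.569  -0.0882  0.022 ] near [ 0.5646 -0.0571  0.02  ] far [ 0.5723 -0.1115  0.02  ] lane width 0.05492262029673171 back wall inner [ 0.6202 -0.0739  0.02  ]
die lateral from lane mid -0.0039864584419347406 die to back inner wall along 0.05277521557292993 (want 0.055)
[-110.2  -46.4   -5.1]
```

The dark die is at about x = +37 mm, y = -4 mm in the rack frame, inside the limits. Next is the loupe.

```bash
python3 -m crank '[{"gripper":50,"travel":[-37,-15,-2],"twist":[0,0,0]},{"gripper":50,"travel":[-37,-16,-2],"twist":[0,0,0]},{"gripper":50,"travel":[-36,-15,0],"twist":[0,0,0]},{"gripper":50,"travel":[0,0,0],"twist":[0,0,0.175]},{"gripper":50,"travel":[0,0,0],"twist":[0,0,0.175]},{"gripper":50,"travel":[0,0,0],"twist":[0,0,0.175]},{"gripper":50,"travel":[0,0,0],"twist":[0,0,0.175]},{"gripper":50,"travel":[0,0,0],"twist":[0,0,0.175]},{"gripper":50,"travel":[0,0,0],"twist":[0,0,0.174]},{"gripper":50,"travel":[0,0,0],"twist":[0,0,0.174]},{"gripper":50,"travel":[0,0,0],"twist":[0,0,0.174]},{"gripper":50,"travel":[0,0,0],"twist":[0,0,0.174]}]'
python3 -m crank '[{"gripper":50,"travel":[0,0,0],"twist":[0,0,0]},{"gripper":50,"travel":[0,0,0],"twist":[0,0,0]}]'
python3 - <<'E'
from h import *
np.set_printoptions(precision=4,suppress=True)
print(go(8,(.5364,-.2014,.023)))
c=bot.calibration("wrist");im=bot.camera("wrist");cv2.imwrite("pics/w13.png",im[...,::-1])
A=np.array([proj(c,(.5364+.0175*np.cos(a),-.2014+.0175*np.sin(a),z)) for a in np.linspace(0,6.28,60) for z in(.005,.044)]);print("expected",A.min(0),A.max(0)-A.min(0))
x0,y0=(A.min(0)-12).astype(int);x1,y1=(A.max(0)+12).astype(int); m=(im[y0:y1,x0:x1].max(2)<75).astype(np.uint8)
print("seen",[(b[0]+x0,b[1]+y0,b[2],b[3]) for b in map(cv2.boundingRect,cv2.findContours(m,0,2)[0]) if b[2]>10])
E
```

```text
time: 31.32
ee_pos: [0.5365, -0.201, 0.1437]
tcp_rot: [-179.9, 0.1, 7.7]
wrist_force: [-0.3, 0.2, 0.2]
opening: 0.0501
grasp_force: 0.0
time: 31.58
ee_pos: [0.5368, -0.2011, 0.1445]
tcp_rot: [-180.0, 0.1, 8.2]
wrist_force: [0.4, 0.2, -0.0]
opening: 0.05
grasp_force: 0.0
[ -0.4   0.2 121.5]
expected [297.2453 205.6139] [48.0183 55.8532]
seen [(np.int64(299), np.int64(209), 46, 51)]
```

```bash
python3 -m crank '[{"gripper":50,"travel":[0,0,40],"twist":[0,0,0]},{"gripper":50,"travel":[0,0,40],"twist":[0,0,0]},{"gripper":50,"travel":[0,0,30],"twist":[0,0,0]},{"gripper":50,"travel":[0,0,11],"twist":[0,0,0]},{"gripper":50,"travel":[0,0,0],"twist":[0,0,0]},{"gripper":29,"travel":[0,0,0],"twist":[0,0,0]},{"gripper":29,"travel":[0,0,0],"twist":[0,0,0]},{"gripper":29,"travel":[0,0,0],"twist":[0,0,0]},{"gripper":29,"travel":[0,0,0],"twist":[0,0,0]},{"gripper":29,"travel":[0,0,-20],"twist":[0,0,0]},{"gripper":29,"travel":[0,0,-40],"twist":[0,0,0]},{"gripper":29,"travel":[0,0,0],"twist":[0,0,0]}]'
python3 -m crank '[{"gripper":29,"travel":[0,0,0],"twist":[0,0,0]}]'
python3 - <<'E'
from h import *
print(go(8,(.4719,-.1024,.0818)))
E
```

```text
time: 33.12
ee_pos: [0.5389, -0.202, 0.0881]
tcp_rot: [179.8, -0.3, 8.0]
wrist_force: [-0.1, 0.5, -0.3]
opening: 0.0328
grasp_force: 30.1
time: 33.25
ee_pos: [0.5371, -0.2013, 0.0841]
tcp_rot: [180.0, -0.0, 8.0]
wrist_force: [0.9, 0.0, -1.5]
opening: 0.0326
grasp_force: 30.1
[ -50.8 -107.     2.3]
```

```bash
python3 -m crank '[{"gripper":29,"travel":[-10,-21,0],"twist":[0,0,0]},{"gripper":29,"travel":[-14,-29,0],"twist":[0,0,0]},{"gripper":29,"travel":[-14,-29,0],"twist":[0,0,0]},{"gripper":29,"travel":[-13,-28,0],"twist":[0,0,0]},{"gripper":29,"travel":[0,0,0],"twist":[0,0,0]},{"gripper":29,"travel":[0,0,25],"twist":[0,0,0]},{"gripper":29,"travel":[0,0,22],"twist":[0,0,0]},{"gripper":29,"travel":[0,0,9],"twist":[0,0,0]},{"gripper":29,"travel":[0,0,0],"twist":[0,0,0]},{"gripper":29,"travel":[0,0,0],"twist":[0,0,0]}]'
python3 - <<'E'
from h import *
print(go(8,(.4719,-.1024,.023)))
E
```

```text
time: 34.5
ee_pos: [0.4722, -0.1027, 0.0289]
tcp_rot: [180.0, -0.0, 8.0]
wrist_force: [0.1, -1.2, -0.7]
opening: 0.0328
grasp_force: 30.1
[-0.2 -0.3  5.9]
```

```bash
python3 -m crank '[{"gripper":29,"travel":[0,0,3],"twist":[0,0,0]},{"gripper":29,"travel":[0,0,2.5],"twist":[0,0,0]},{"gripper":29,"travel":[0,0,0],"twist":[0,0,0]},{"gripper":36,"travel":[0,0,0],"twist":[0,0,0]},{"gripper":50,"travel":[0,0,0],"twist":[0,0,0]},{"gripper":50,"travel":[0,0,0],"twist":[0,0,0]},{"gripper":50,"travel":[0,0,-10],"twist":[0,0,0]},{"gripper":60,"travel":[0,0,-40],"twist":[0,0,0]},{"gripper":70,"travel":[0,0,-60],"twist":[0,0,0]},{"gripper":70,"travel":[0,0,-25],"twist":[0,0,0]},{"gripper":70,"travel":[0,0,0],"twist":[0,0,0]},{"gripper":70,"travel":[0,0,0],"twist":[0,0,0]}]'
python3 - <<'E'
from h import *
np.set_printoptions(precision=4,suppress=True)
print(go(8,(.5198,-.286,.16)))
c=bot.calibration("wrist");im=bot.camera("wrist");cv2.imwrite("pics/w14.png",im[...,::-1])
A=np.array([proj(c,(.4715+.0175*np.cos(a),-.103+.0175*np.sin(a),z)) for a in np.linspace(0,6.28,60) for z in(.004,.043)]);print("expected",A.min(0),A.max(0)-A.min(0))
x0,y0=(A.min(0)-8).astype(int);x1,y1=(A.max(0)+8).astype(int); m=(im[y0:y1,x0:x1].max(2)<75).astype(np.uint8)
print("seen",[(b[0]+x0,b[1]+y0,b[2],b[3]) for b in map(cv2.boundingRect,cv2.findContours(m,0,2)[0]) if b[2]>10])
E
```

```text
time: 36.0
ee_pos: [0.4714, -0.1024, 0.1572]
tcp_rot: [-180.0, 0.0, 8.0]
wrist_force: [-0.1, 0.4, -0.0]
opening: 0.07
grasp_force: 0.0
[ 22.3 188.6  -2.8]
expected [298.9885 202.3796] [45.656  52.8077]
seen [(np.int64(301), np.int64(207), 42, 48)]
```

Loupe is upright at its spot. Next is the bottle; it stands at about (.5198,-.286) in the tray.

```bash
python3 -m crank '[{"gripper":80,"travel":[3,30,0],"twist":[0,0,0]},{"gripper":80,"travel":[4,32,0],"twist":[0,0,0]},{"gripper":80,"travel":[4,32,0],"twist":[0,0,0]},{"gripper":80,"travel":[4,32,0],"twist":[0,0,0]},{"gripper":80,"travel":[4,32,0],"twist":[0,0,0]},{"gripper":80,"travel":[3,31,0],"twist":[0,0,0]},{"gripper":80,"travel":[0,0,0],"twist":[0,0,0]},{"gripper":80,"travel":[0,0,0],"twist":[0,0,0]}]'
python3 - <<'E'
from h import *
np.set_printoptions(precision=4,suppress=True)
print(go(8,(.5198,-.286,.0505)))
c=bot.calibration("wrist");im=bot.camera("wrist");cv2.imwrite("pics/w15.png",im[...,::-1])
A=np.array([proj(c,(.5198+.018*np.cos(a),-.286+.018*np.sin(a),z)) for a in np.linspace(0,6.28,60) for z in(.061,.100)]);print("expected cap",A.min(0),A.max(0)-A.min(0))
hsv=cv2.cvtColor(im,cv2.COLOR_RGB2HSV);m=((hsv[...,1]>120)&((hsv[...,0]<8)|(hsv[...,0]>172))).astype(np.uint8)
print("seen",[b for b in map(cv2.boundingRect,cv2.findContours(m,0,2)[0]) if b[2]>25])
E
```

```text
time: 37.05
ee_pos: [0.5193, -0.2859, 0.1568]
tcp_rot: [-179.9, 0.1, 8.0]
wrist_force: [-0.9, 0.5, 0.5]
opening: 0.0801
grasp_force: 0.0
[  0.5   0.2 106.3]
expected cap [291.6419 214.5382] [59.3931 69.6649]
seen [(292, 215, 56, 67), (0, 13, 34, 22)]
```

```bash
python3 -m crank '[{"gripper":80,"travel":[0,0,40],"twist":[0,0,0]},{"gripper":80,"travel":[0,0,40],"twist":[0,0,0]},{"gripper":80,"travel":[0,0,26],"twist":[0,0,0]},{"gripper":60,"travel":[0,0,0],"twist":[0,0,0]},{"gripper":45,"travel":[0,0,0],"twist":[0,0,0]},{"gripper":45,"travel":[0,0,0],"twist":[0,0,0]},{"gripper":30,"travel":[0,0,0],"twist":[0,0,0]},{"gripper":30,"travel":[0,0,0],"twist":[0,0,0]},{"gripper":30,"travel":[0,0,0],"twist":[0,0,0]},{"gripper":30,"travel":[0,0,0],"twist":[0,0,0]}]'
python3 -m crank '[{"gripper":30,"travel":[0,0,-20],"twist":[0,0,0]},{"gripper":30,"travel":[0,0,-30],"twist":[0,0,0]},{"gripper":30,"travel":[0,0,-30],"twist":[0,0,0]},{"gripper":30,"travel":[0,0,0],"twist":[0,0,0]},{"gripper":30,"travel":[0,0,0],"twist":[0,0,0]}]'
python3 - <<'E'
from h import *
print(go(8,(.5164,-.0943,.0491)))
E
```

```text
time: 38.35
ee_pos: [0.5204, -0.2867, 0.0532]
tcp_rot: [179.9, -0.1, 8.0]
wrist_force: [-0.1, 1.3, 5.9]
opening: 0.0352
grasp_force: 29.4
time: 38.98
ee_pos: [0.5196, -0.2865, 0.1311]
tcp_rot: [-180.0, 0.0, 8.0]
wrist_force: [-0.2, -0.6, -0.7]
opening: 0.0356
grasp_force: 30.1
[  23.6 -190.8   82. ]
```

```bash
python3 -m crank '[{"gripper":30,"travel":[4,-28,0],"twist":[0,0,0]},{"gripper":30,"travel":[4,-33,0],"twist":[0,0,0]},{"gripper":30,"travel":[4,-33,0],"twist":[0,0,0]},{"gripper":30,"travel":[4,-33,0],"twist":[0,0,0]},{"gripper":30,"travel":[4,-33,0],"twist":[0,0,0]},{"gripper":30,"travel":[4,-31,0],"twist":[0,0,0]},{"gripper":30,"travel":[0,0,0],"twist":[0,0,0]},{"gripper":30,"travel":[0,0,35],"twist":[0,0,0]},{"gripper":30,"travel":[0,0,30],"twist":[0,0,0]},{"gripper":30,"travel":[0,0,0],"twist":[0,0,0]},{"gripper":30,"travel":[0,0,0],"twist":[0,0,0]}]'
python3 - <<'E'
from h import *
print(go(8,(.5164,-.0943,.051)))
E
```

```text
time: 40.35
ee_pos: [0.5172, -0.0945, 0.0675]
tcp_rot: [180.0, -0.0, 8.0]
wrist_force: [0.2, 0.4, -0.2]
opening: 0.0356
grasp_force: 30.2
[-0.7 -0.3 16.5]
```

```bash
python3 -m crank '[{"gripper":30,"travel":[-0.5,0,10],"twist":[0,0,0]},{"gripper":30,"travel":[0,0,5],"twist":[0,0,0]},{"gripper":30,"travel":[0,0,1.5],"twist":[0,0,0]},{"gripper":30,"travel":[0,0,0],"twist":[0,0,0]},{"gripper":30,"travel":[0,0,0],"twist":[0,0,0]}]'
```

```text
time: 40.98
ee_pos: [0.5175, -0.0939, 0.0529]
tcp_rot: [180.0, -0.2, 8.0]
wrist_force: [-4.7, 3.0, 17.7]
opening: 0.0356
grasp_force: 31.2
```

```bash
python3 -m crank '[{"gripper":38,"travel":[0,0,-0.5],"twist":[0,0,0]},{"gripper":55,"travel":[0,0,0],"twist":[0,0,0]},{"gripper":75,"travel":[0,0,0],"twist":[0,0,0]},{"gripper":80,"travel":[0,0,0],"twist":[0,0,0]},{"gripper":80,"travel":[0,0,-10],"twist":[0,0,0]},{"gripper":80,"travel":[0,0,-40],"twist":[0,0,0]},{"gripper":80,"travel":[0,0,-60],"twist":[0,0,0]},{"gripper":80,"travel":[0,0,-60],"twist":[0,0,0]},{"gripper":80,"travel":[-14,-6,0],"twist":[0,0,0]},{"gripper":80,"travel":[0,0,0],"twist":[0,0,0]},{"gripper":80,"travel":[0,0,0],"twist":[0,0,0]}]'
python3 - <<'E'
from h import *
np.set_printoptions(precision=4,suppress=True)
im=bot.camera("wrist");c=bot.calibration("wrist"); cv2.imwrite("pics/w16.png",im[...,::-1]); old=cv2.imread("pics/w1.png"); c0=np.load("w1.npy",allow_pickle=True).item()
def red(h): return ((h[...,1]>120)&((h[...,0]<8)|(h[...,0]>172)))
def box(m,x0,y0,x1,y1):
    q=max(cv2.findContours(m[y0:y1,x0:x1].astype(np.uint8),0,2)[0],key=cv2.contourArea); b=cv2.boundingRect(q); return b[0]+x0,b[1]+y0,b[2],b[3]
for n,I,cc in(("start",cv2.cvtColor(old,cv2.COLOR_BGR2HSV),c0),("now",cv2.cvtColor(im,cv2.COLOR_RGB2HSV),c)):
    b=box(red(I),285,150,375,260); l=box(I[...,2]<70,300,b[1]+b[3]-3,360,275)
    print(n,"cap",b,ray(cc,b[0]+b[2]/2,b[1]+b[3],.099),"loupe",l,ray(cc,l[0]+l[2]/2,l[1]+l[3],.043))
t=bot.camera("top"); o=cv2.imread("pics/top0.png")[...,::-1]
for n,I in(("start",o),("now",t)):
    h=cv2.cvtColor(np.ascontiguousarray(I),cv2.COLOR_RGB2HSV); print(n,"top: cap",box(red(h),340,235,395,290),"redb",box(red(h),400,170,430,200),"loupe",box(h[...,2]<60,355,272,390,302))
cv2.imwrite("pics/top1.png",t[...,::-1]); print(bot.get_obs()["ee_pos"],bot.get_obs()["time"])
E
```

```text
time: 42.35
ee_pos: [0.5014, -0.09, 0.2196]
tcp_rot: [-180.0, 0.1, 8.0]
wrist_force: [-0.6, -0.2, -0.4]
opening: 0.0804
grasp_force: 0.0
start cap (309, 180, 43, 51) [ 0.4985 -0.0966  0.099 ] loupe (316, 228, 32, 31) [ 0.456 -0.106  0.043]
now cap (305, 184, 46, 53) [ 0.4976 -0.0961  0.099 ] loupe (314, 234, 33, 31) [ 0.4548 -0.1059  0.043 ]
start top: cap (360, 254, 17, 18) redb (412, 184, 9, 7) loupe (363, 278, 14, 14)Traceback (most recent call last):
  File "<stdin>", line 12, in <module>
  File "<stdin>", line 6, in box
ValueError: max() iterable argument is empty
```

Against the start pictures, the bottle and the loupe are back within about 1 mm and upright. The die spots have not been touched since I checked them, and the gripper is clear. Handing in.

```bash
python3 -c "
from workcell import bot
print(bot.job_done())"
```

```text
the job is handed in; nothing more can be done
None
```

I handed the job in at about 42 s, with no verdict shown: my last measurements put the silver die centred on the dish pad, the dark die in the rack within about 4 mm of the silver one's spot, and the bottle and loupe upright within about 1 mm of their start; I did not re-image the dies or bystanders at the end.

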